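# Refit the access panel of a sample intake unit

### The arm

A 6-joint arm with a two-finger parallel gripper is mounted at the origin on the work surface. World frame = base frame: x ahead of the robot, y to its left, z up, the work surface at z = 0. Lengths are in m, angles in rad, forces in N, time in s.
With the tool pointing down it reaches from about 0.35 to 0.95 m from the base axis. Payload 17.4 kg.
Tool frame: the origin (TCP) lies at the very end of the fingers, on their centre line; the grasp point (between the pads) lies grasp_offset behind it (grasp_offset is the distance from the TCP to the grasp point, in m); z points along the fingers, x is the direction in which the jaws open and shut, and the axes are right-handed (so a half turn about z gives the same grasp; the last joint's range is limited). The gripper opens to 93 mm and grips with 3 to 60 N. Pads are 15 mm wide; open, the fingers measure 128 mm over their backs; the gripper's body (75 mm by 188 mm) begins 65 mm behind the grasp point.
Start: joints at [1.117, 0.116, 1.442, -0, 1.584, -0.038], TCP at [0.273, 0.617, 0.198] pointing down, gripper open.
Joint ranges: [-2.83, 2.83], [-0.83, 2.19], [0.07, 2.5], [-1.14, 4.28], [0.01, 3], [-2.97, 2.97]. Speed limits (rad/s): [1.89, 1.89, 2.22, 3.14, 3.14, 3.14].

### API

Orientations are given as a unit quaternion [x, y, z, w].
In Python, from bench import * gives the robot as it stands.
- The arm moves only by the shell command python3 -m jog 'ROWS' [FORCE]. ROWS is JSON, one flat list of numbers, 5 for each row, row after row: the shift along the tool's x, y, z in m, then the turn about the tool's z in degrees, then the opening, from 0 (shut) to 1 (fully open). In form: [x, y, z, spin, grip, x, y, z, spin, grip, ...]. A call has 1 to 10 rows; each row is the pose to reach, as a shift and turn from the pose commanded when the call began, along the tool's axes at that moment; what a row does not reach only later rows make up. A row lasts 1/12 s, in which the tool goes at most 41.7 mm and 7.16 degrees, less where a joint would pass 70% of its speed; a pose out of reach is approached as far as the arm can. A call with a gripper value outside its range is refused whole. The fingers move at their own pace and stop on an object; FORCE is the grip in N (left out, the last holds). Time passes only in rows, so rows that repeat a pose let the fingers close. It gives the time, the measured TCP pose, the force and the opening at its end, in the units of the state.
- get_state(): the state, without advancing time (a new reading comes with each control period).
- capture(name): name is "scene" or "top"; returns the picture (384x512x3 uint8, red, green, blue); there is no depth.
- get_calibration(name): a dict with "fx", "fy", "cx", "cy" (pixels), "rvec" (rotation vector, rad) and "tvec" (3), from world to camera coordinates, as OpenCV has them. Camera axes: x right, y down, z forward; pixel columns grow to the right and rows downward; lengths in m; the calibration is good to about 2 mm. A picture is of the moment at which its call begins. get_calibration takes no time and is no camera call.
- close_job(): hands the job in, once; it reports no verdict.
The state is a dict: "t": time; "joints": joint angles; "qd": joint speeds; "effort": joint torques, N m; "ee_pos": TCP position; "eef_rot": TCP orientation; "wrist_force": force on the tool from outside, world axes, zero at the start; "moment": the same for the moment, N m; "gripper_width": finger opening in m.
Only numpy, scipy, OpenCV 4.12 (cv2) and the standard library are available. Lean on these libraries where they do the work, as an engineer would, in place of code of your own. Each camera call takes 0.05 s, during which the arm holds its last target.

### The job

Put the loose metal access panel back into the well of the grey sample intake unit. It is longer than the opening: tilt it, feed one end under the deep rail on the far side until it just touches the stop there, lower the other end past the narrow rail, then slide the panel back towards the robot until it meets the end wall, so that it lies flat on the ledges under both rails. Work gently: do not jam or slam it, and do not shove the lightly held white frame out of its setting. Let go of it, and leave everything else on the desk where it is.

Things in the scene. Friction and masses are not known exactly. Their poses are not given: they have to be found in the camera images.
- unit: Intake unit: a low grey box fixed to the desk, 270 (x, from -140 to 130) x 170 (y) x 61 mm high, open on top, with a well 106 wide between side walls at y = -53 and 53. Origin: on its underside; z up, x points to the robot's side (to world -x, within 0.25 rad), so the deep rail, at -x, is far from the robot. It is rigid; 50 N or more between panel and unit is too rough.
- deep_ledge (a point): On the unit, unit axes: top of the ledge under the deep rail (far from the robot), at its inner edge (unit x -45, y 0, z 30 mm). The ledge runs from here to x = -120, all 106 of the well's width. Ledge tops are 26 mm below the undersides of the rails.
- end_wall (a point): On the unit, unit axes: foot of the well's fixed end wall on the robot's side, level with the ledge tops (unit x 100, y 0, z 30 mm). The other ledge, 25 wide, lies at x = 75 to 100. The finished panel's edge touches this wall.
- home (a point): On the unit, unit axes: where the panel's origin lies when it is home, flat on both ledges and against the end wall (unit x 15, y 0, z 30 mm).
- frame_mid (a point): Unit x 15, y 0, z 61 mm: mid opening, rail top. White top frame (rails 5 thick) in slotted screws, set s = -13 to 13 mm along x; s is not measured, see or feel it. Deep rail ends at x = -52 + s, narrow rail begins at 82 + s. Stop: flange under deep rail down to z = 31, face at -93 + s (175 from narrow rail). Screws are barely tight: over 9 N along x shifts the frame; 3 mm is too much.
- panel: Access panel: an aluminium plate 170 (x) x 100 (y) x 6 thick, 0.25 to 0.42 kg, lying loose on the desk with its handle up. Origin: centre of the plate's underside; z up through the handle. Handle: a black bar along y over the plate's centre, 16 thick (x), 70 long (y), from z = 37 to 61, on two posts at y = -30 and +30. The same either way round (half turn). It is rigid.
- pen: Bystander: black pen, 135 (x) x 11 x 10, lying on the desk between the unit and the panel; origin at the centre of its underside. Leave alone.
- label_block: Bystander: paper block, 50 x 36 x 18 high; origin at the centre of its underside. Leave alone.
Things that resemble listed ones, but are neither listed nor needed, are in the scene too. Leave any turquoise look-alike of the panel alone.

How it is judged:
By the outcome, as a careful person would: the job done as asked, in the order asked, and still so for the second after the job is handed in, with the robot touching nothing.
It also fails if it takes over 56 s, if anything falls off the work surface, if the arm or the gripper's body presses on something with over 40 N, if the wrist force passes 120 N, or if a joint passes its speed limit or range.

## Working session

There is one attempt and no reset: what is moved stays moved. The work goes in short steps, Python scripts to look and compute and a shell command to move; the robot and the scene stay as the last step left them, time stands still between calls to the robot, and variables do not carry over. Pictures are saved under pics/ and viewed, and the job is handed in when it is done.

```bash
ls; mkdir -p pics; python3 - <<'E'
from bench import *
import cv2
s=get_state(); print(s)
try: print(grasp_offset)
except Exception as e: print(e)
for n in ("scene","top"):
    im=capture(n); cv2.imwrite(f"pics/{n}0.png",im[:,:,::-1]); print(n,get_calibration(n))
E
```

```text
pics
{'t': 0.0, 'joints': array([ 1.11721660e+00,  1.16461926e-01,  1.44226610e+00, -5.40554416e-06,
        1.58401407e+00, -3.78191477e-02]), 'qd': array([-8.15624282e-05, -1.14810279e-03, -1.79091889e-03, -3.23688932e-04,
       -8.55532536e-04, -4.97082118e-04]), 'effort': array([-1.11692974e-03, -7.21256590e+01, -6.22617674e+01,  7.78959808e-02,
        2.37700663e-02, -2.15179631e-05]), 'ee_pos': array([0.27254101, 0.61727444, 0.19682091]), 'eef_rot': array([ 8.37820217e-01,  5.45945926e-01, -4.91644971e-04,  2.97655587e-04]), 'wrist_force': array([-0.81493283,  0.56275796, -0.27732878]), 'moment': array([ 0.00104432, -0.05004731,  0.00582116]), 'gripper_width': 0.09280914655120154}
0.0188
scene {'fx': 456.9936644178495, 'fy': 456.9936644178495, 'cx': 257.47444814993924, 'cy': 196.48122341249507, 'rvec': array([ 2.19131975,  1.01506426, -0.4032935 ]), 'tvec': array([-0.30996049, -0.22520298,  1.35383212])}
top {'fx': 398.4738818381538, 'fy': 398.4738818381538, 'cx': 257.50783449523226, 'cy': 190.6480805346443, 'rvec': array([ 2.19894107, -2.15436894,  0.0893669 ]), 'tvec': array([-0.02158338,  0.45656791,  0.80170251])}
```

View pics/scene0.png

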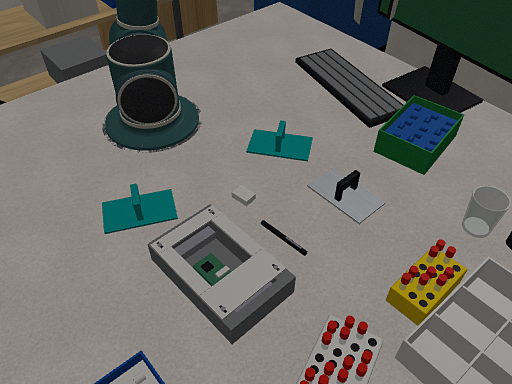

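View pics/top0.png

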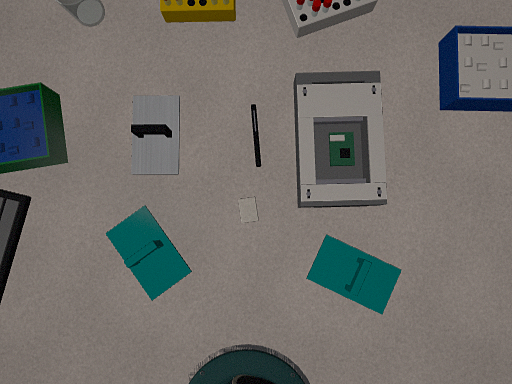

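`scene0` shows the panel as a silver plate with a black handle at about (347,195). The unit is at about (222,270), with the pen at (283,237) and the label block at (244,195).

`top0` shows the silver plate at (156,135), the unit at (340,140), the pen at (256,135) and the block at (248,210).

Things that could be taken for the panel:
- the silver plate at top (156,135), which has the black handle
- the turquoise plate at top (148,252)
- the turquoise plate at top (354,273)

I choose the silver one and will check it in close crops.

```bash
python3 - <<'E'
import cv2,numpy as np
t=cv2.imread('pics/top0.png'); s=cv2.imread('pics/scene0.png')
a=cv2.resize(t[85:185,120:200],None,fx=5,fy=5,interpolation=cv2.INTER_CUBIC)
b=cv2.resize(s[155:235,290:400],None,fx=5,fy=5,interpolation=cv2.INTER_CUBIC)[:500]
b=cv2.copyMakeBorder(b,0,500-b.shape[0],0,0,cv2.BORDER_CONSTANT)[:, :400]
cv2.imwrite('pics/panel_crop.png',np.hstack([a,b]))
u=cv2.resize(t[60:220,285:400],None,fx=3.7,fy=3.7,interpolation=cv2.INTER_CUBIC)
cv2.imwrite('pics/unit_crop.png',u)
E
cat > h.py <<'E'
import numpy as np,cv2
from bench import *
def cam(n):
    c=get_calibration(n);K=np.array([[c['fx'],0,c['cx']],[0,c['fy'],c['cy']],[0,0,1]]);return K,cv2.Rodrigues(c['rvec'])[0],np.array(c['tvec']).reshape(3),c
def ray(n,p):
    K,R,t,_=cam(n);p=np.atleast_2d(p).astype(float)
    d=np.c_[p,np.ones(len(p))]@np.linalg.inv(K).T@R
    return -R.T@t,d
def onz(n,p,z):
    o,d=ray(n,p);return o+d*((z-o[2])/d[:,2:3])
def proj(n,X):
    K,R,t,c=cam(n);return cv2.projectPoints(np.atleast_2d(X).astype(float),c['rvec'],c['tvec'],K,None)[0][:,0]
def tri(pa,pb,a='top',b='scene'):
    oa,da=ray(a,pa);ob,db=ray(b,pb);da=da[0];db=db[0]
    A=np.c_[da,-db];k=np.linalg.lstsq(A,ob-oa,rcond=None)[0]
    P=oa+k[0]*da;Q=ob+k[1]*db;return (P+Q)/2,np.linalg.norm(P-Q)
E
python3 -c "
from h import *
print(ray('top',[256,192])[0],ray('scene',[0,0])[0])"
```

```text
[ 0.38740545 -0.01518216  0.83745658] [ 1.03668881 -0.47929721  0.82170786]
```

View pics/panel_crop.png

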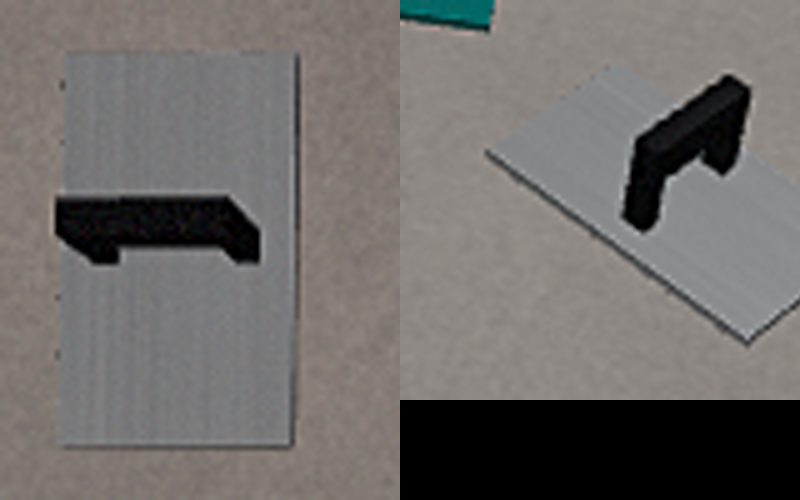

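View pics/unit_crop.png

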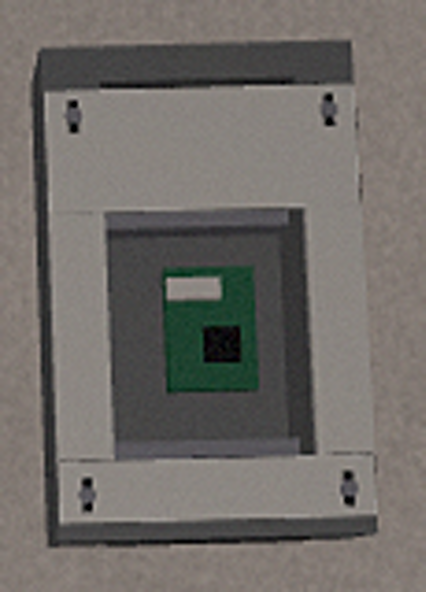

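The crops confirm the choice: a silver plate with a black bar handle, plate corners in top at about (133,95.6), (179.6,95.6), (178.6,174) and (131.5,174). The unit crop shows the white frame, with its opening's top edge at about top (315,117) and its bottom edge at about (318,184).

```bash
cat >> h.py <<'E'
def edge(img,p,q,hw=4,n=25,trim=.15,ch=None):
    """subpixel fit of strongest straight edge near segment p-q; returns point, dir"""
    g=cv2.GaussianBlur(img.astype(np.float32).mean(2) if ch is None else ch,(0,0),.7)
    p=np.array(p,float);q=np.array(q,float);u=(q-p)/np.linalg.norm(q-p);nn=np.array([-u[1],u[0]])
    pts=[];s=np.arange(-hw,hw+.01,.25)
    for k in np.linspace(trim,1-trim,n):
        c=p+(q-p)*k;xy=(c+s[:,None]*nn).astype(np.float32)
        v=cv2.remap(g,xy[None,:,0],xy[None,:,1],cv2.INTER_LINEAR)[0]
        d=np.abs(np.gradient(v));i=d.argmax()
        if d[i]>.8: 
            w=d[max(0,i-3):i+4];pts.append(c+nn*(s[max(0,i-3):i+4]*w).sum()/w.sum())
    pts=np.array(pts,np.float32)
    vx,vy,x0,y0=cv2.fitLine(pts,cv2.DIST_HUBER,0,.01,.01).ravel()
    r=np.abs((pts-[x0,y0])@np.array([-vy,vx]));
    return np.array([x0,y0]),np.array([vx,vy]),np.median(r),len(pts)
def inter(a,b):
    k=np.linalg.solve(np.c_[a[1],-b[1]],b[0]-a[0]);return a[0]+k[0]*a[1]
def quad(img,c,**k):
    e=[edge(img,c[i],c[(i+1)%4],**k) for i in range(4)]
    print('edge resid',[ (round(float(x[2]),2),x[3]) for x in e])
    return np.array([inter(e[i-1],e[i]) for i in range(4)])
E
python3 - <<'E'
from h import *
np.set_printoptions(precision=4,suppress=True)
im=cv2.imread('pics/top0.png');sc=cv2.imread('pics/scene0.png')
c=np.array([[65,53],[298,53],[293,446],[57,446]])/5+[120,85]
g=im.astype(np.float32); ch=g[:,:,0]-g[:,:,2]
q=quad(im,c,hw=2); q2=quad(im,c,hw=2,ch=ch*3)
for Q in(q,q2):
    P=onz('top',Q,.006);print(Q,P[:,:2],'sides',np.linalg.norm(P-np.roll(P,-1,0),axis=1),P.mean(0))
# scene corners of plate
cs=np.array([[0+86,152],[212,66],[347,340]])/5+[290,155]; print(cs)
Z=proj('scene',np.c_[onz('top',q,.006)]);print('proj to scene',Z)
# unit top face, frame
f=3.7;o=np.array([285,60])
opn=np.array([[106,211],[305,207],[316,455],[113,460]])/f+o-.3
frm=np.array([[44,92],[352,84],[378,515],[58,524]])/f+o-.3
for nm,c in(('open',opn),('frame',frm)):
    Q=quad(im,c,hw=2.5);P=onz('top',Q,.061);print(nm,Q,P[:,:2],'sides',np.linalg.norm(P-np.roll(P,-1,0),axis=1),P.mean(0))
far=edge(im,*(np.array([[44,48],[350,40]])/f+o-.3),hw=2);print(far, onz('top',[far[0]-20*far[1],far[0]+20*far[1]],.056))
E
```

```text
edge resid [(0.08, 18), (0.29, 25), (0.09, 25), (0.76, 15)]
edge resid [(0.18, 25), (0.11, 25), (0.03, 25), (0.2, 25)]
[[133.0486  94.2684]
 [177.8584  94.7405]
 [179.8422 173.522 ]
 [129.8441 173.6396]] [[0.6595 0.2583]
 [0.6604 0.1624]
 [0.4908 0.1518]
 [0.4885 0.257 ]] sides [0.0959 0.1699 0.1052 0.1711] [0.5748 0.2074 0.006 ]
[[132.4561  95.8683]
 [179.9009  94.15  ]
 [178.1365 174.5291]
 [130.9771 174.4933]] [[0.656  0.2594]
 [0.6618 0.158 ]
 [0.4886 0.1553]
 [0.4867 0.2545]] sides [0.1015 0.1731 0.0992 0.1693] [0.5733 0.2068 0.006 ]
[[307.2 185.4]
 [332.4 168.2]
 [359.4 223. ]]
proj to scene [[385.7199 202.2088]
 [360.1314 221.605 ]
 [306.225  184.89  ]
 [333.9621 166.365 ]]
edge resid [(0.17, 25), (0.17, 25), (0.1, 25), (0.16, 25)]
open [[312.831  117.033 ]
 [366.6901 115.1555]
 [370.0321 183.3127]
 [315.3773 183.6768]] [[ 0.6023 -0.1192]
 [ 0.6083 -0.2261]
 [ 0.4723 -0.2323]
 [ 0.4694 -0.1254]] sides [0.1071 0.1361 0.107  0.1331] [ 0.5381 -0.1758  0.061 ]
edge resid [(0.2, 25), (0.16, 24), (0.19, 25), (0.15, 25)]
frame [[296.4676  84.1047]
 [379.8998  82.1075]
 [387.1357 199.0031]
 [300.1421 201.0378]] [[ 0.6689 -0.0859]
 [ 0.6763 -0.2527]
 [ 0.4422 -0.2656]
 [ 0.4347 -0.096 ]] sides [0.167  0.2344 0.1698 0.2343] [ 0.5555 -0.175   0.061 ]
(array([342.0365,  71.2003], dtype=float32), array([ 0.9995, -0.0304], dtype=float32), np.float32(0.15837273), 25) [[ 0.6972 -0.1377  0.056 ]
 [ 0.7013 -0.2183  0.056 ]]
```

```bash
python3 - <<'E'
import cv2
s=cv2.imread('pics/scene0.png')
cv2.imwrite('pics/unit_scene.png',cv2.resize(s[195:345,140:305],None,fx=4,fy=4,interpolation=cv2.INTER_CUBIC)[:600])
E
```

```text
(no output)
```

View pics/unit_scene.png

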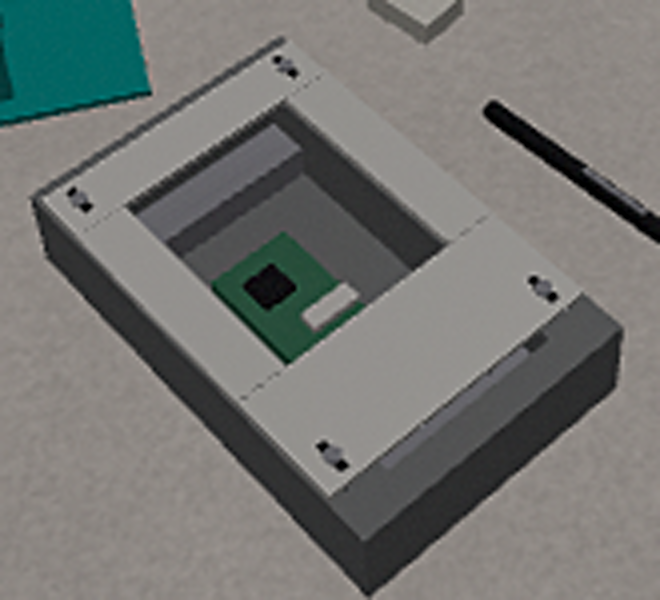

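`unit_scene` shows the frame shifted toward the robot, with the bare far strip wide and the near strip thin. The next script refines the panel yaw and handle from two views, and s.

```bash
python3 - <<'E'
from h import *
np.set_printoptions(precision=4,suppress=True)
im=cv2.imread('pics/top0.png');sc=cv2.imread('pics/scene0.png')
# plate mask by colour in top
g=im[85:185,120:200].astype(int); br=cv2.GaussianBlur((g[:,:,0]-g[:,:,2]).astype(np.float32),(0,0),1)
print('B-R plate/desk',br[20:30,20:50].mean(),br[:,70:].mean())
th=(br[20:30,20:50].mean()+br[:,70:].mean())/2
def mask(im,sub,th):
    x0,x1,y0,y1=sub;a=im[y0:y1,x0:x1].astype(np.float32);b=cv2.GaussianBlur(a[:,:,0]-a[:,:,2],(0,0),.8)
    m=(b>th).astype(np.uint8);cs=cv2.findContours(m,0,2)[0];c=max(cs,key=cv2.contourArea);return cv2.minAreaRect(c),cv2.convexHull(c)
r,_=mask(im,(120,200,85,185),th);print('rect',r)
B=cv2.boxPoints(r)+[120,85];P=onz('top',B,.006);print(P[:,:2],np.linalg.norm(P-np.roll(P,-1,0),axis=1),P.mean(0))
# bar dark mask
for n,I,(x0,x1,y0,y1) in(('top',im,(120,200,85,185)),('scene',sc,(325,370,165,205))):
    m=(I[y0:y1,x0:x1].max(2)<50).astype(np.uint8);c=max(cv2.findContours(m,0,2)[0],key=cv2.contourArea)
    h=cv2.approxPolyDP(cv2.convexHull(c),1.2,True)[:,0]+[x0,y0];print(n,h.tolist())
# bar far-top edge in top
a=edge(im,[132,124.3],[165,124.3],hw=2);print('bar far edge',a, onz('top',[a[0]-15*a[1],a[0]+15*a[1]],.061))
E
python3 - <<'E'
import cv2
s=cv2.imread('pics/scene0.png');t=cv2.imread('pics/top0.png')
import numpy as np
a=cv2.resize(s[165:207,328:368],None,fx=10,fy=10,interpolation=cv2.INTER_CUBIC)
b=cv2.resize(t[118:145,125:176],None,fx=7,fy=7,interpolation=cv2.INTER_CUBIC)
b=cv2.copyMakeBorder(b,0,420-b.shape[0],0,0,cv2.BORDER_CONSTANT)
o=np.hstack([a,b]); o=np.clip(o.astype(float)*2.5,0,255).astype('uint8')
cv2.imwrite('pics/bar.png',o)
E
```

```text
B-R plate/desk 0.93690103 -14.536528
rect ((34.999996185302734, 49.49999237060547), (47.99999237060547, 78.99998474121094), 0.0)
[[0.4878 0.2545]
 [0.6578 0.2626]
 [0.6599 0.1599]
 [0.4898 0.1536]] [0.1703 0.1027 0.1702 0.101 ] [0.5738 0.2076 0.006 ]
top [[171, 136], [139, 137], [131, 131], [131, 125], [166, 125], [171, 131]]
scene [[359, 172], [356, 187], [337, 200], [335, 198], [337, 183], [355, 170]]
bar far edge (array([148.5963, 123.7532], dtype=float32), array([ 0.999 , -0.0457], dtype=float32), np.float32(0.21532935), 25) [[0.5802 0.2362 0.061 ]
 [0.5842 0.1768 0.061 ]]
```

View pics/bar.png

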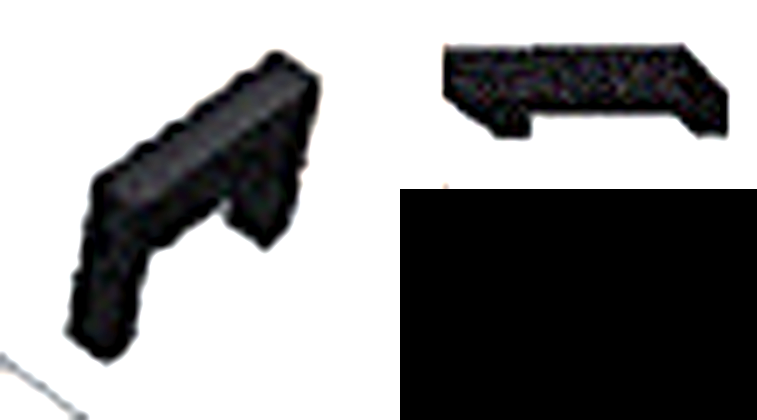

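```bash
python3 - <<'E'
from h import *
np.set_printoptions(precision=4,suppress=True)
A=tri([130.86,124],[359.5,172.5]);B=tri([165.14,124],[341.5,185.2]);print('bar far corners',A,B)
print(onz('top',[[130.86,124],[165.14,124]],.061))
# plate corners by eye both views
f=5
top=(np.array([[65,53],[298,53],[293,446],[57,446]])+.5)/f-.5+[120,85]
print(top,onz('top',top,.006))
scn=(np.array([[86,152],[212,66],[347,341]])+.5)/f-.5+[290,155]
for nm,a,b in(('near-right',2,0),('near-left',3,1),('far-right',1,2)): print(nm,tri(top[a],scn[b]))
# unit opening corners in the two views (rail tops)
f=3.7;T=(np.array([[106,211],[305,207],[316,455],[113,460]])+.5)/f-.5+[285,60]
S=(np.array([[436,0],[285,371],[130,206],[288,101]])+.5)/4-.5+[140,195]
print('near-right',tri(T[2],S[2]),'near-left',tri(T[3],S[3]))
FT=(np.array([[44,92],[352,84],[378,515],[58,524]])+.5)/f-.5+[285,60]
FS=(np.array([[583,293],[330,494]])+.5)/4-.5+[140,195]
print('frame far-left',tri(FT[0],FS[0]),'frame far-right',tri(FT[1],FS[1]))
UT=(np.array([[40,48],[351,40],[376,536],[50,546]])+.5)/f-.5+[285,60]
US=(np.array([[622,328],[366,540]])+.5)/4-.5+[140,195]
print('unit far-left',tri(UT[0],US[0]),'far-right',tri(UT[1],US[1]))
print('unit far top .056',onz('top',UT[:2],.056))
print('unit near .056',onz('top',[inter(edge(cv2.imread('pics/top0.png'),(302,206.5),(386,204),hw=2),(np.array(p),np.array([0.03,1.]))) for p in ((310,200),(378,200))],.056))
E
```

```text
bar far corners (array([0.5805, 0.241 , 0.06  ]), np.float64(0.0024543171514539693)) (array([0.5822, 0.1733, 0.0605]), np.float64(0.0010117484940403588))
[[0.581  0.2417 0.061 ]
 [0.5824 0.1736 0.061 ]]
[[132.6  95.2]
 [179.2  95.2]
 [178.2 173.8]
 [131.  173.8]] [[0.6575 0.2591 0.006 ]
 [0.6594 0.1595 0.006 ]
 [0.4902 0.1553 0.006 ]
 [0.4882 0.2545 0.006 ]]
near-right (array([0.4903, 0.1555, 0.003 ]), np.float64(0.0009778345319029454))
near-left (array([0.4874, 0.2539, 0.0027]), np.float64(0.0039024208049355715))
far-right (array([0.6601, 0.1597, 0.0035]), np.float64(0.0005668079765145561))
near-right (array([ 0.4743, -0.2325,  0.0583]), np.float64(0.0013345930209071812)) near-left (array([ 0.4692, -0.1254,  0.0579]), np.float64(8.218816038548409e-05))
frame far-left (array([ 0.6686, -0.0871,  0.0578]), np.float64(0.0018462700942912583)) frame far-right (array([ 0.676 , -0.2532,  0.0597]), np.float64(0.0009122909529144282))
unit far-left (array([ 0.6947, -0.0848,  0.0541]), np.float64(0.0014870542466906525)) far-right (array([ 0.7026, -0.2538,  0.0553]), np.float64(3.233018689724941e-05))
unit far top .056 [[ 0.6945 -0.084   0.056 ]
 [ 0.7023 -0.2536  0.056 ]]
unit near .056 [[ 0.4225 -0.1164  0.056 ]
 [ 0.4297 -0.2495  0.056 ]]
```

Two-view heights agree with the text: bar top about 60 mm, rails about 58–60 mm.

| Item | Estimate |
|---|---|
| Panel centre | (0.574, 0.207), yaw about 0.022 |
| Unit origin | (0.557, -0.175), axis slope about 0.047 |
| Frame setting s | about +4 mm |

The tool stays vertical, so I'll grip the bar by its two ends with the jaws along y. The panel can then pivot in the pads.

```bash
cat >> h.py <<'E'
from scipy.spatial.transform import Rotation as Ro
def to(target,yaw_deg=None):
    """tool-axes shift (m) & spin (deg) from measured pose to target TCP; yaw_deg = heading of tool x"""
    s=get_state();R=Ro.from_quat(s['eef_rot']).as_matrix();d=R.T@(np.array(target)-s['ee_pos'])
    y=np.degrees(np.arctan2(R[1,0],R[0,0]));sp=None if yaw_deg is None else -(yaw_deg-y)
    print('tool shift',np.round(d,4),'heading',round(y,2),'spin',sp,'z',s['ee_pos'][2])
E
python3 - <<'E'
from h import *
to([.5738,.2071,.12],91.3)
E
```

```text
tool shift [-0.2535  0.4413  0.0771] heading 66.18 spin -25.122567890174196 z 0.19687984862676178
```

```bash
python3 -m jog '[-0.019,0.033,0,-3,1, -0.038,0.066,0,-6,1, -0.057,0.099,0,-9,1, -0.076,0.132,0,-12,1, -0.095,0.165,0,-15,1, -0.114,0.198,0,-18,1, -0.133,0.231,0,-21,1, -0.152,0.264,0,-24,1, -0.171,0.297,0,-25.1,1, -0.19,0.33,0,-25.1,1]'; python3 -c "
from h import *
to([.5738,.2071,.12],91.3)"
```

```text
t: 0.93
ee_pos: [0.4984, 0.3086, 0.1974]
eef_rot: [0.699, 0.716, -0.0, -0.0]
wrist_force: [-0.7, 0.6, -0.3]
gripper_width: 0.0927
tool shift [-0.1033  0.0729  0.0774] heading 91.37 spin 0.06957360762319809 z 0.1973628055721552
```

```bash
python3 -m jog '[-0.025,0.017,0,0,1, -0.05,0.034,0,0,1, -0.075,0.052,0.01,0,1, -0.09,0.063,0.03,0,1, -0.1015,0.072,0.06,0,1, -0.1015,0.072,0.077,0,1, -0.1015,0.072,0.077,0,1, -0.1015,0.072,0.077,0,1]'; python3 -c "
from h import *
to([.5738,.2071,.037],91.3)
cv2.imwrite('pics/top1.png',capture('top')[:,:,::-1]);cv2.imwrite('pics/sc1.png',capture('scene')[:,:,::-1])
a=cv2.imread('pics/top1.png')[60:200,90:230];b=cv2.imread('pics/sc1.png')[110:250,280:420]
cv2.imwrite('pics/p1.png',cv2.resize(np.hstack([a,b]),None,fx=2.8,fy=2.8))"
```

```text
t: 1.6
ee_pos: [0.5716, 0.2104, 0.1201]
eef_rot: [0.699, 0.715, -0.001, -0.0]
wrist_force: [0.6, -0.7, 1.6]
gripper_width: 0.0929
tool shift [-0.0033  0.0023  0.0831] heading 91.26 spin -0.03653348487330277 z 0.12007118430863276
```

View pics/p1.png

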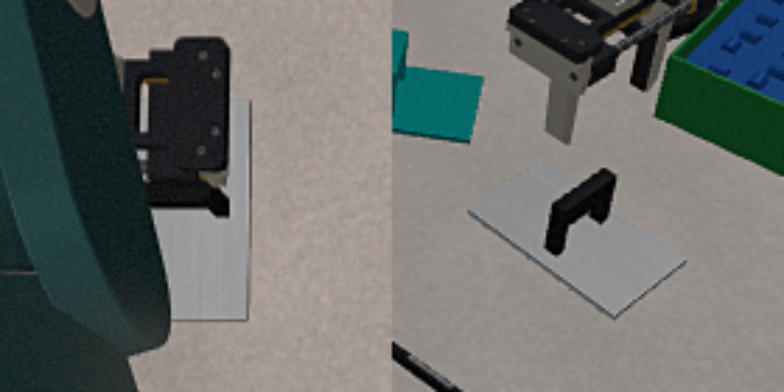

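The pictures show the open gripper above the panel. One finger tip is at about scene (482,160), scaled, and the bar lies below with no obstruction. The green tray is clear of the left finger.

```bash
python3 -m jog '[-0.0033,0.0023,0.025,0,1, -0.0033,0.0023,0.05,0,1, -0.0033,0.0023,0.07,0,1, -0.0033,0.0023,0.083,0,1, -0.0033,0.0023,0.083,0,1, -0.0033,0.0023,0.083,0,1]' 10; python3 -c "
from h import *
to([.5738,.2071,.037],91.3);print(get_state()['wrist_force'])
cv2.imwrite('pics/sc2.png',capture('scene')[:,:,::-1])
b=cv2.imread('pics/sc2.png')[140:240,290:410]
cv2.imwrite('pics/p2.png',cv2.resize(b,None,fx=5,fy=5,interpolation=2))"
```

```text
t: 2.2
ee_pos: [0.5747, 0.2077, 0.0386]
eef_rot: [0.699, 0.715, 0.0, 0.0]
wrist_force: [0.0, 0.7, 0.8]
gripper_width: 0.0931
tool shift [-0.0005 -0.0009  0.0016] heading 91.3 spin 0.0004080579042948784 z 0.03864385967099704
[0.01369656 0.72566604 0.83450424]
```

View pics/p2.png

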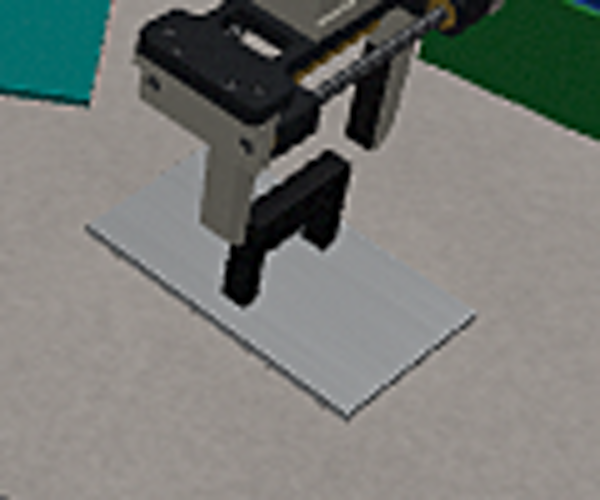

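The fingers straddle both bar ends, with the left tip at about scene (335,186). I'll lower 1 mm and close.

```bash
python3 -m jog '[-0.0005,-0.0005,0.0015,0,0.7, -0.0005,-0.0005,0.0015,0,0.5, -0.0005,-0.0005,0.0015,0,0.5, -0.0005,-0.0005,0.0015,0,0.5, -0.0005,-0.0005,0.0015,0,0.5, -0.0005,-0.0005,0.0015,0,0.5]' 12;  python3 -m jog '[0,0,0,0,0.5, 0,0,-0.002,0,0.5, 0,0,-0.005,0,0.5, 0,0,-0.012,0,0.5, 0,0,-0.02,0,0.5, 0,0,-0.02,0,0.5]'; python3 -c "
from h import *
print(get_state()['wrist_force'],get_state()['moment'])
cv2.imwrite('pics/sc3.png',capture('scene')[:,:,::-1])
b=cv2.imread('pics/sc3.png')[140:240,290:410]
cv2.imwrite('pics/p3.png',cv2.resize(b,None,fx=5,fy=5,interpolation=2))"
```

```text
t: 2.75
ee_pos: [0.5742, 0.2067, 0.0366]
eef_rot: [0.699, 0.715, 0.0, 0.0]
wrist_force: [-0.5, -1.2, 5.7]
gripper_width: 0.0697
t: 3.25
ee_pos: [0.5747, 0.207, 0.0582]
eef_rot: [0.699, 0.715, 0.001, 0.001]
wrist_force: [0.6, 0.4, -2.9]
gripper_width: 0.0696
[ 0.61750622  0.44050779 -2.89132765] [ 0.00973105 -0.011312    0.04297451]
```

View pics/p3.png

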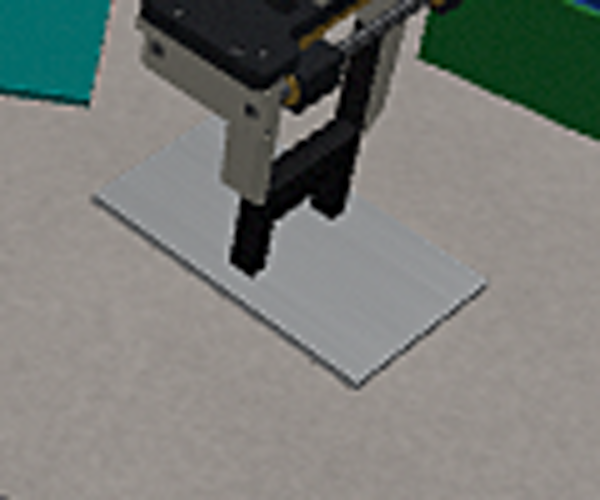

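It's held level with no pivoting, width 69.6 mm and weight about 3 N. Next: lift and carry over to the unit.

```bash
python3 -m jog '[0,0,-0.02,0,0.5, 0,0,-0.045,0,0.5, 0,0,-0.07,0,0.5, 0,0,-0.09,0,0.5, 0,0,-0.1,0,0.5, 0,0,-0.1,0,0.5]'; python3 -c "
from h import *
to([.514,-.177,.135],92.75)"
```

```text
t: 3.8
ee_pos: [0.5747, 0.207, 0.1583]
eef_rot: [0.699, 0.715, 0.001, 0.001]
wrist_force: [1.1, -0.1, -3.3]
gripper_width: 0.0695
tool shift [-0.3826 -0.0693  0.0228] heading 91.28 spin -1.4740558862914668 z 0.1583382877653131
```

```bash
python3 -m jog '[-0.01,-0.0018,0,0,0.5, -0.03,-0.0054,0,0,0.5, -0.06,-0.0108,0,-0.5,0.5, -0.09,-0.0162,0,-1,0.5, -0.12,-0.0216,0,-1.5,0.5, -0.15,-0.027,0,-1.5,0.5, -0.18,-0.0324,0,-1.5,0.5, -0.21,-0.0378,0,-1.5,0.5, -0.24,-0.0432,0,-1.5,0.5, -0.27,-0.0486,0,-1.5,0.5]'; python3 -c "
from h import *
to([.514,-.177,.135],92.75)"
```

```text
t: 4.63
ee_pos: [0.5299, -0.066, 0.154]
eef_rot: [0.69, 0.724, -0.001, -0.001]
wrist_force: [0.9, 0.2, -3.2]
gripper_width: 0.0694
tool shift [-0.1101 -0.0212  0.019 ] heading 92.77 spin 0.02416796764340745 z 0.1539918016466181
```

```bash
python3 -m jog '[-0.03,-0.005,0,0,0.5, -0.06,-0.01,0,0,0.5, -0.085,-0.015,0,0,0.5, -0.102,-0.019,0,0,0.5, -0.109,-0.021,0.008,0,0.5, -0.109,-0.021,0.014,0,0.5, -0.109,-0.021,0.017,0,0.5, -0.109,-0.021,0.017,0,0.5]'; python3 -c "
from h import *
to([.514,-.177,.135],92.75);print(get_state()['wrist_force'],get_state()['moment'])
cv2.imwrite('pics/sc4.png',capture('scene')[:,:,::-1]);cv2.imwrite('pics/top4.png',capture('top')[:,:,::-1])
b=cv2.imread('pics/sc4.png')[150:350,120:320];a=cv2.imread('pics/top4.png')[50:250,260:460]
cv2.imwrite('pics/p4.png',cv2.resize(np.hstack([b,a]),None,fx=2,fy=2,interpolation=2))"
```

```text
t: 5.3
ee_pos: [0.5151, -0.1731, 0.1371]
eef_rot: [0.69, 0.724, -0.0, -0.001]
wrist_force: [-1.3, -0.1, -2.7]
gripper_width: 0.0695
tool shift [-0.0038 -0.0013  0.0021] heading 92.81 spin 0.059711503089914686 z 0.13713640277009545
[-1.27937417 -0.05029903 -2.71917088] [ 0.00440925  0.03087029 -0.03317093]
```

View pics/p4.png

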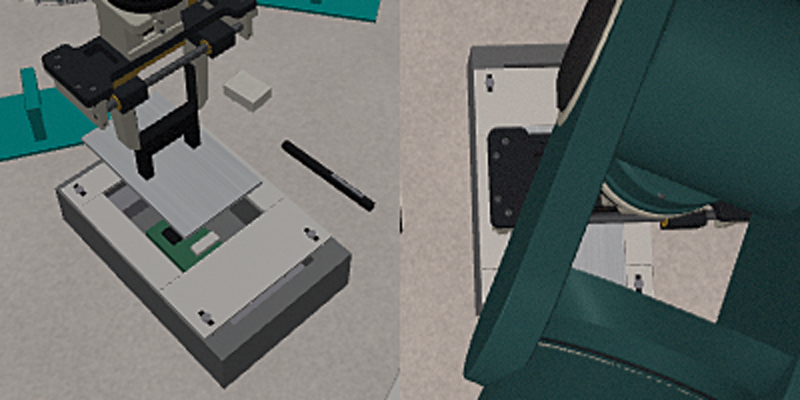

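```bash
cat >> h.py <<'E'
O=np.array([.557,-.1749]);b=.048;U=np.array([-np.cos(b),-np.sin(b)]);V=np.array([np.sin(b),-np.cos(b)])
def unit(P): P=np.atleast_2d(P);return np.c_[(P[:,:2]-O)@U,(P[:,:2]-O)@V,P[:,2]]*1000
def world(x,y,z): return np.r_[O+(x*U+y*V)/1000,z/1000]
def rep():
    s=get_state();R=Ro.from_quat(s['eef_rot']).as_matrix();f=s['wrist_force']
    print('t',round(s['t'],2),'TCP unit',unit(s['ee_pos']).round(1)[0],'F unit x,y,z',np.round([f[:2]@U,f[:2]@V,f[2]],1),'M',np.round(s['moment'],3),'w',round(s['gripper_width']*1000,1))
E
python3 - <<'E'
from h import *
rep()
im=cv2.imread('pics/sc4.png')
cv2.imwrite('pics/p4b.png',cv2.resize(im[190:290,150:270],None,fx=6,fy=6,interpolation=2))
P=onz('scene',[[213.2,267],[250.7,241.2]],.106);print(unit(P).round(1))
E
```

```text
t 5.4 TCP unit [ 41.2  -3.7 138.6] F unit x,y,z [ 0.4 -0.2 -3.3] M [ 0.022 -0.012  0.02 ] w 69.7
[[-42.8  42.6 106. ]
 [-45.6 -51.1 106. ]]
```

View pics/p4b.png

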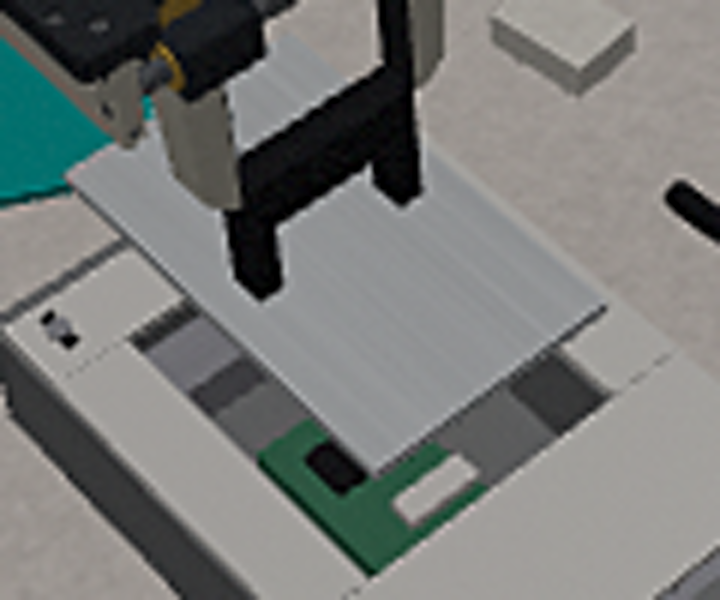

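The close crop puts the plate's far corners at unit (-43,43) and (-46,-51), consistent with the TCP. Next: centre in y, go to x = 46 and come down onto the narrow rail.

```bash
python3 -m jog '[-0.0018,-0.0025,0.006,0,0.5, -0.0037,-0.005,0.015,0,0.5, -0.0037,-0.005,0.025,0,0.5, -0.0037,-0.005,0.033,0,0.5, -0.0037,-0.005,0.035,0,0.5, -0.0037,-0.005,0.035,0,0.5]'; python3 -c "
from h import *
rep()"
```

```text
t: 5.9
ee_pos: [0.5104, -0.1779, 0.1029]
eef_rot: [0.69, 0.724, -0.0, -0.001]
wrist_force: [-0.1, -0.4, -3.8]
gripper_width: 0.0696
t 5.9 TCP unit [ 46.7   0.7 102.9] F unit x,y,z [ 0.1  0.4 -3.8] M [ 0.085  0.026 -0.035] w 69.6
```

```bash
python3 -m jog '[0.0005,0,0.001,0,0.5, 0.0005,0,0.002,0,0.5, 0.0005,0,0.003,0,0.5, 0.0005,0,0.004,0,0.5, 0.0005,0,0.005,0,0.5, 0.0005,0,0.006,0,0.5, 0.0005,0,0.007,0,0.5, 0.0005,0,0.008,0,0.5]'; python3 -c "
from h import *
rep()
cv2.imwrite('pics/sc5.png',capture('scene')[:,:,::-1])
im=cv2.imread('pics/sc5.png')
cv2.imwrite('pics/p5.png',cv2.resize(im[190:290,150:270],None,fx=6,fy=6,interpolation=2))"
```

```text
t: 6.57
ee_pos: [0.5116, -0.1776, 0.0968]
eef_rot: [0.69, 0.724, 0.001, 0.001]
wrist_force: [5.9, 2.8, 5.0]
gripper_width: 0.0697
t 6.57 TCP unit [45.5  0.5 96.8] F unit x,y,z [-6.1 -2.5  5. ] M [ 0.447 -1.005  0.058] w 69.7
```

View pics/p5.png

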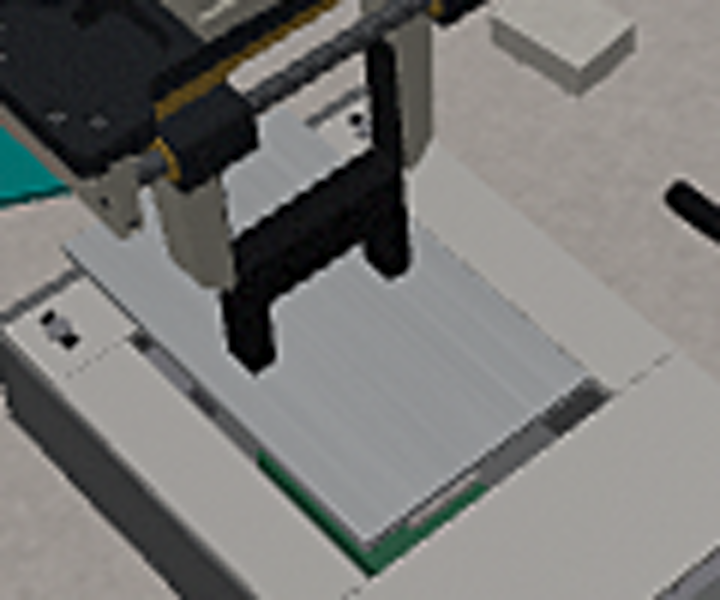

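The plate has started to tilt on the narrow rail, far corners at about scene (212,281) and (250,253). The horizontal drag is 6 N, so I ease the tool toward the far side before lowering further.

```bash
python3 -m jog '[0,0.001,0,0,0.5, 0,0.002,0,0,0.5, 0,0.003,0,0,0.5, 0,0.003,0,0,0.5]'; python3 -c "
from h import *
rep()
P=onz('scene',[[212.1,280.5],[250,253]],.05);print(unit(P).round(1))
P=onz('scene',[[212.1,280.5],[250,253]],.06);print(unit(P).round(1))"
```

```text
t: 6.95
ee_pos: [0.5136, -0.1775, 0.0957]
eef_rot: [0.69, 0.724, -0.0, -0.0]
wrist_force: [0.5, -0.1, -2.2]
gripper_width: 0.0694
t 6.95 TCP unit [43.4  0.5 95.7] F unit x,y,z [-0.5  0.1 -2.2] M [-0.05   0.118  0.054] w 69.4
[[-33.5  42.5  50. ]
 [-34.8 -58.4  50. ]]
[[-39.1  46.2  60. ]
 [-40.4 -53.4  60. ]]
```

```bash
python3 - <<'E'
from h import *
im=cv2.imread('pics/sc5.png'); i0=cv2.imread('pics/scene0.png')
def L(I,p,q,hw=1.5): 
    c=lambda a:(np.array(a)+.5)/6-.5+[150,190]
    return edge(I,c(p),c(q),hw=hw)
far=L(im,(375,546),(600,380)); lf=L(im,(70,245),(365,545)); rt=L(im,(425,230),(595,378))
A=inter(far,lf);B=inter(far,rt);print(A,B,far[2],lf[2],rt[2])
for z in(.054,.058,.062):print(unit(onz('scene',[A,B],z)).round(1))
# opening corners in scene0 (crop same)
cv2.imwrite('pics/p5o.png',cv2.resize(i0[190:290,150:270],None,fx=6,fy=6,interpolation=2))
fo=L(i0,(375,576),(612,395));lo=L(i0,(130,345),(370,572));ro=L(i0,(450,265),(605,392))
A=inter(fo,lo);B=inter(fo,ro);print(A,B,fo[2],lo[2],ro[2]);print(unit(onz('scene',[A,B],.061)).round(1))
E
```

```text
[212.37569 283.21176] [247.99066 251.13466] 0.5216119 0.17109776 0.1220331
[[-41.   47.6  54. ]
 [-30.7 -56.6  54. ]]
[[-43.2  49.1  58. ]
 [-32.9 -54.6  58. ]]
[[-45.4  50.5  62. ]
 [-35.2 -52.6  62. ]]
[211.21544 286.1692 ] [251.84503 255.62094] 0.047072396 0.07417846 0.08913183
[[-48.5  56.1  61. ]
 [-48.5 -51.2  61. ]]
```

View pics/p5o.png

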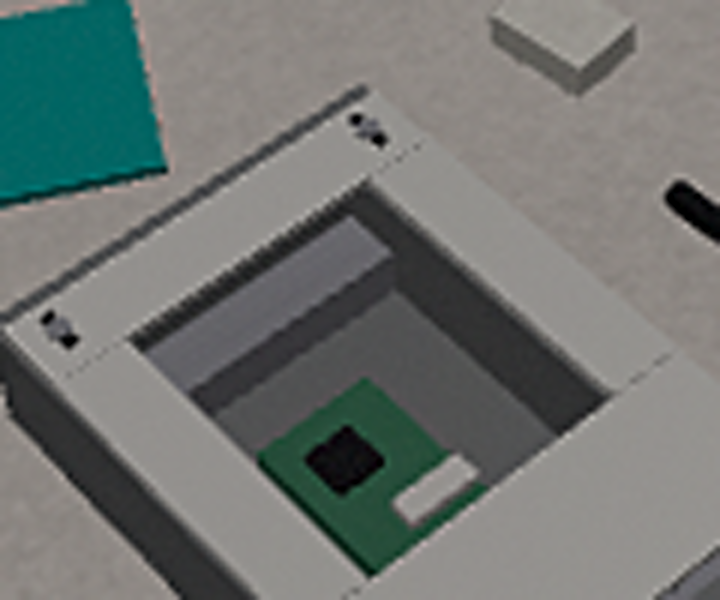

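`p5o`, the empty unit in the same view, has opening corners at scene (211.2,286.2) and (251.8,255.6). That gives an opening centre y of about +2.4 and a deep rail end at -48.5, so s ≈ 3.5. The plate lies about 3–5 mm to -y of that, so I'll shift +y while tilting on.

```bash
python3 -m jog '[-0.001,0,0,0,0.5, -0.002,0,0,0,0.5, -0.003,0.0005,0.001,0,0.5, -0.003,0.001,0.002,0,0.5, -0.003,0.0015,0.003,0,0.5, -0.003,0.002,0.004,0,0.5, -0.003,0.002,0.004,0,0.5]'; python3 -c "
from h import *
rep()
cv2.imwrite('pics/sc6.png',capture('scene')[:,:,::-1])
im=cv2.imread('pics/sc6.png')
cv2.imwrite('pics/p6.png',cv2.resize(im[190:290,150:270],None,fx=6,fy=6,interpolation=2))"
```

```text
t: 7.53
ee_pos: [0.517, -0.1804, 0.0928]
eef_rot: [0.69, 0.724, 0.001, 0.001]
wrist_force: [5.7, 1.9, 4.6]
gripper_width: 0.0697
t 7.53 TCP unit [40.2  3.6 92.8] F unit x,y,z [-5.8 -1.6  4.6] M [ 0.415 -0.904 -0.007] w 69.7
```

View pics/p6.png

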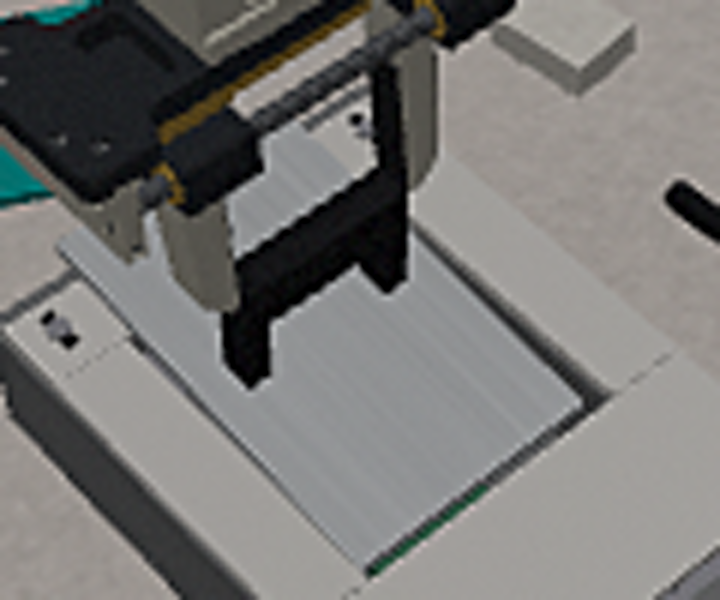

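```bash
python3 - <<'E'
from h import *
c=lambda a:(np.array(a)+.5)/6-.5+[150,190]
print(unit(onz('scene',[c((362,570)),c((586,405))],.0517)).round(1))
print(unit(onz('scene',[c((120,300)),c((415,235))],.061)).round(1))
E
```

```text
[[-38.9  52.3  51.7]
 [-39.6 -46.3  51.7]]
[[100.8  47.8  61. ]
 [ 52.9 -47.4  61. ]]
```

The model matches: far corners at unit (-39,52) and (-40,-46), tilt about 7°, plate centred to the opening within 1 mm. I'll use a lighter grip and carry on tilting while drifting to the far side.

```bash
python3 -m jog '[0,0.001,0,0,0.5, 0,0.002,0,0,0.5, 0,0.0025,0.001,0,0.5, 0,0.003,0.002,0,0.5, 0,0.0035,0.003,0,0.5, 0,0.004,0.004,0,0.5, 0,0.0045,0.005,0,0.5, 0,0.005,0.005,0,0.5]' 8; python3 -c "
from h import *
rep()
cv2.imwrite('pics/sc7.png',capture('scene')[:,:,::-1])
im=cv2.imread('pics/sc7.png')
cv2.imwrite('pics/p7.png',cv2.resize(im[190:290,150:270],None,fx=6,fy=6,interpolation=2))"
```

```text
t: 8.25
ee_pos: [0.5216, -0.1802, 0.0874]
eef_rot: [0.69, 0.724, 0.0, 0.001]
wrist_force: [4.3, 1.0, 2.4]
gripper_width: 0.0693
t 8.25 TCP unit [35.6  3.6 87.4] F unit x,y,z [-4.4 -0.8  2.4] M [ 0.1   -0.774 -0.006] w 69.3
```

View pics/p7.png

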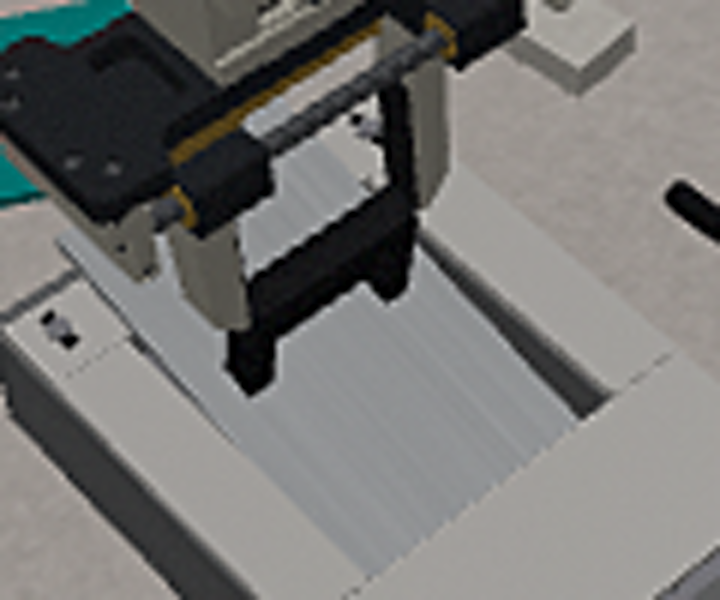

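```bash
python3 - <<'E'
from h import *
c=lambda a:(np.array(a)+.5)/6-.5+[150,190]
for z in (.068,.0725,.0764):print(unit(onz('scene',[c((60,241))],z)).round(1))
E
```

```text
[[132.   50.3  68. ]]
[[128.5  51.9  72.5]]
[[125.4  53.4  76.4]]
```

The near corner check gives 13° tilt, far end at about x -39 and z 32. I'll raise 2 mm and feed 42 mm under the deep rail, then feel for the stop.

```bash
python3 -m jog '[0,0.002,-0.001,0,0.5, 0,0.006,-0.002,0,0.5, 0,0.012,-0.002,0,0.5, 0,0.018,-0.002,0,0.5, 0,0.024,-0.002,0,0.5, 0,0.03,-0.002,0,0.5, 0,0.036,-0.002,0,0.5, 0,0.04,-0.002,0,0.5, 0,0.042,-0.002,0,0.5, 0,0.042,-0.002,0,0.5]'; python3 -c "
from h import *
rep()
cv2.imwrite('pics/sc8.png',capture('scene')[:,:,::-1])
im=cv2.imread('pics/sc8.png')
cv2.imwrite('pics/p8.png',cv2.resize(im[190:290,140:260],None,fx=6,fy=6,interpolation=2))"
```

```text
t: 9.13
ee_pos: [0.5632, -0.178, 0.0889]
eef_rot: [0.69, 0.724, -0.0, -0.0]
wrist_force: [0.5, 0.2, -3.8]
gripper_width: 0.0701
t 9.13 TCP unit [-6.1  3.4 88.9] F unit x,y,z [-0.5 -0.2 -3.8] M [-0.024 -0.014  0.03 ] w 70.1
```

View pics/p8.png

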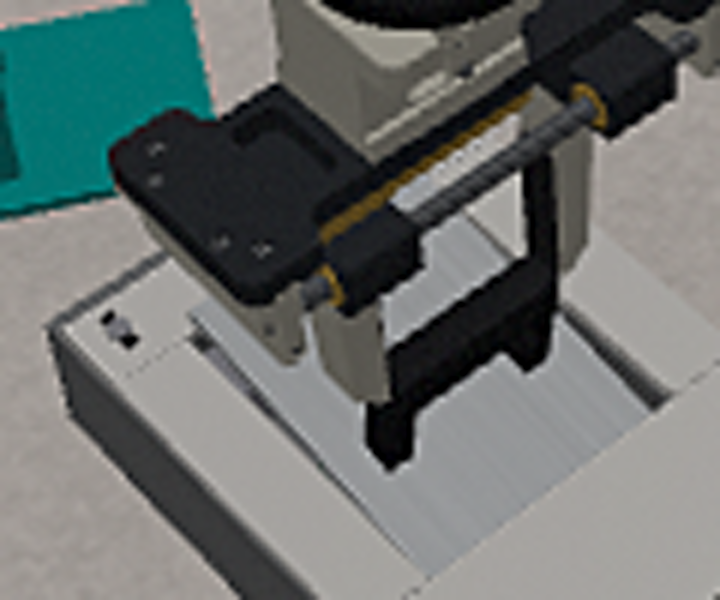

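The panel is inside with no contact; the near edge is at about scene (172,242), still above the narrow rail. The far end should be at about x -81 and the stop at about -89. I'll creep.

```bash
python3 -m jog '[0,0.001,0,0,0.5, 0,0.002,0,0,0.5, 0,0.003,0,0,0.5, 0,0.004,0,0,0.5, 0,0.005,0,0,0.5, 0,0.005,0,0,0.5]'; python3 -c "
from h import *
rep()"; python3 -m jog '[0,0.001,0,0,0.5,0,0.001,0,0,0.5]'; python3 -c "
from h import *
rep()"
```

```text
t: 9.68
ee_pos: [0.568, -0.1778, 0.0891]
eef_rot: [0.69, 0.724, 0.0, 0.0]
wrist_force: [0.5, -0.6, -3.5]
gripper_width: 0.0697
t 9.68 TCP unit [-10.9   3.5  89.1] F unit x,y,z [-0.4  0.7 -3.5] M [ 0.008 -0.016 -0.028] w 69.7
t: 9.85
ee_pos: [0.569, -0.1778, 0.0891]
eef_rot: [0.69, 0.724, 0.0, 0.0]
wrist_force: [0.6, -0.2, -2.9]
gripper_width: 0.0703
t 9.85 TCP unit [-11.9   3.4  89.1] F unit x,y,z [-0.6  0.2 -2.9] M [ 0.053 -0.075 -0.014] w 70.3
```

```bash
for i in 1 2; do python3 -m jog '[0,0.0005,0,0,0.5,0,0.001,0,0,0.5]' >/dev/null; python3 -c "
from h import *
rep()"; done
```

```text
t 10.02 TCP unit [-12.8   3.4  89. ] F unit x,y,z [-0.5  0.4 -2.6] M [ 0.034 -0.098  0.017] w 69.7
t 10.18 TCP unit [-13.8   3.4  89. ] F unit x,y,z [-1.1  0.5 -3.9] M [ 0.131  0.031 -0.003] w 70.1
```

```bash
for i in 1 2; do python3 -m jog '[0,0.0005,0,0,0.5,0,0.001,0,0,0.5]' >/dev/null; python3 -c "
from h import *
rep()"; done
```

```text
t 10.35 TCP unit [-14.7   3.5  89.1] F unit x,y,z [ 1.5 -0.7 -2.7] M [0.02  0.199 0.004] w 69.8
t 10.52 TCP unit [-15.7   3.5  89.1] F unit x,y,z [ 2.1  0.7 -2.2] M [-0.042  0.423 -0.02 ] w 69.7
```

Contact felt at the stop: force turned to +2 N along x and the moment rose, with the far end at about x -90. Now back off 1 mm and lower on an arc, so the ledge levels the plate.

```bash
python3 -m jog '[0,-0.001,0,0,0.5, 0,-0.001,0.001,0,0.5, 0,-0.001,0.002,0,0.5, 0,-0.001,0.003,0,0.5, 0,-0.001,0.004,0,0.5, 0,-0.0017,0.005,0,0.5, 0,-0.0024,0.006,0,0.5,0,-0.0024,0.006,0,0.5]'; python3 -c "
from h import *
rep()
cv2.imwrite('pics/sc9.png',capture('scene')[:,:,::-1])
im=cv2.imread('pics/sc9.png')
cv2.imwrite('pics/p9.png',cv2.resize(im[190:290,140:260],None,fx=6,fy=6,interpolation=2))"
```

```text
t: 11.18
ee_pos: [0.5703, -0.1776, 0.0827]
eef_rot: [0.69, 0.724, -0.0, -0.0]
wrist_force: [0.5, -0.2, -3.7]
gripper_width: 0.0697
t 11.18 TCP unit [-13.2   3.4  82.7] F unit x,y,z [-0.5  0.2 -3.7] M [ 0.077 -0.059  0.013] w 69.7
```

View pics/p9.png

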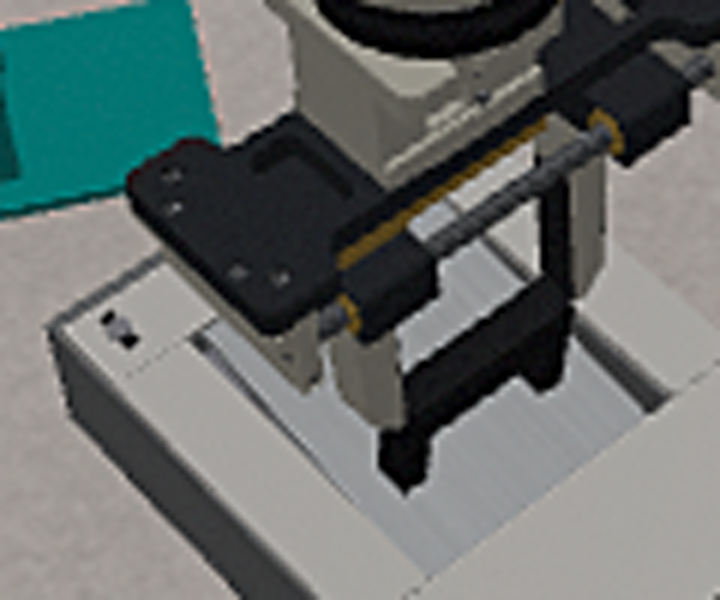

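```bash
python3 - <<'E'
from h import *
c=lambda a:(np.array(a)+.5)/6-.5+[140,190]
for th in (6,8,9,10,11,12,13):
    s,k=np.sin(np.radians(th)),np.cos(np.radians(th));x=-13.2+31*s+85*k;z=82.7-31*k+85*s
    p=proj('scene',world(x,53,z))[0]; print(th,round(x,1),round(z,1),((p-[140,190]+.5)*6-.5).round(0), 'far',round(-13.2+37*s-85*k,1),round(82.7-37*k-85*s,1), unit(onz('scene',[c((203,325))],z/1000)).round(1))
E
```

```text
6 74.6 60.8 [212. 352.] far -93.9 37.0 [[86.4 48.3 60.8]]
8 75.3 63.8 [210. 345.] far -92.2 34.2 [[84.2 49.4 63.8]]
9 75.6 65.4 [209. 342.] far -91.4 32.9 [[83.  50.  65.4]]
10 75.9 66.9 [208. 339.] far -90.5 31.5 [[81.9 50.6 66.9]]
11 76.2 68.5 [207. 336.] far -89.6 30.2 [[80.8 51.1 68.5]]
12 76.4 70.0 [206. 333.] far -88.6 28.8 [[79.7 51.7 70. ]]
13 76.6 71.6 [205. 329.] far -87.7 27.5 [[78.5 52.3 71.6]]
```

```bash
python3 -m jog '[0,0,0.001,0,0.5, 0,-0.0005,0.002,0,0.5, 0,-0.001,0.003,0,0.5, 0,-0.001,0.003,0,0.5]' >/dev/null; python3 -c "
from h import *
rep()"; python3 -m jog '[0,-0.0005,0.001,0,0.5, 0,-0.001,0.002,0,0.5, 0,-0.0017,0.003,0,0.5, 0,-0.0017,0.003,0,0.5]' >/dev/null; python3 -c "
from h import *
rep()
cv2.imwrite('pics/sc10.png',capture('scene')[:,:,::-1])
im=cv2.imread('pics/sc10.png')
cv2.imwrite('pics/p10.png',cv2.resize(im[190:290,140:260],None,fx=6,fy=6,interpolation=2))"
```

```text
t 11.57 TCP unit [-12.2   3.4  79.8] F unit x,y,z [ 0.1  0.1 -3.1] M [-0.013 -0.061 -0.047] w 69.6
t 11.9 TCP unit [-10.3   3.4  76.9] F unit x,y,z [ 4.6 -0.7  0.7] M [ 0.156  0.803 -0.016] w 70.0
```

View pics/p10.png

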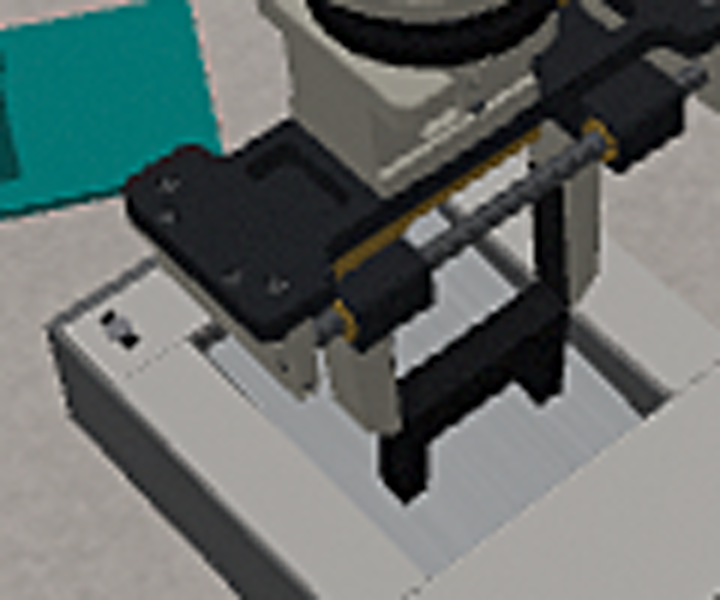

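Ledge contact felt; the near edge is now between the rail's top and bottom at about scene (175,247). Fx is 4.6 N, so I'll ease toward the robot and continue.

```bash
python3 -m jog '[0,-0.001,0,0,0.5, 0,-0.0015,0,0,0.5, 0,-0.002,0.001,0,0.5, 0,-0.0025,0.002,0,0.5, 0,-0.003,0.003,0,0.5, 0,-0.003,0.003,0,0.5]' >/dev/null; python3 -c "
from h import *
rep()"; python3 -m jog '[0,-0.0006,0.001,0,0.5, 0,-0.0012,0.002,0,0.5, 0,-0.0012,0.002,0,0.5]' >/dev/null; python3 -c "
from h import *
rep()"
```

```text
t 12.45 TCP unit [-7.5  3.4 73.7] F unit x,y,z [-0.5 -0.3 -3.6] M [-0.028 -0.042 -0.096] w 69.8
t 12.7 TCP unit [-6.2  3.4 71.8] F unit x,y,z [ 1.3  0.2 -1.4] M [ 0.039  0.117 -0.002] w 69.7
```

```bash
python3 -m jog '[0,-0.0007,0.001,0,0.5, 0,-0.0013,0.002,0,0.5, 0,-0.0018,0.003,0,0.5, 0,-0.002,0.0035,0,0.5, 0,-0.002,0.0035,0,0.5]' >/dev/null; python3 -c "
from h import *
rep()"; python3 -m jog '[0,-0.0003,0.0005,0,0.5, 0,-0.0006,0.001,0,0.5, 0,-0.0008,0.0015,0,0.5,0,-0.0008,0.0015,0,0.5]' >/dev/null; python3 -c "
from h import *
rep()
cv2.imwrite('pics/sc11.png',capture('scene')[:,:,::-1])
im=cv2.imread('pics/sc11.png')
cv2.imwrite('pics/p11.png',cv2.resize(im[190:290,140:260],None,fx=6,fy=6,interpolation=2))"
```

```text
t 13.12 TCP unit [-4.1  3.4 68.4] F unit x,y,z [ 5.2 -0.3  0.7] M [ 0.155  0.839 -0.065] w 69.8
t 13.45 TCP unit [-3.4  3.4 67. ] F unit x,y,z [ 5.6 -0.6  1.9] M [0.116 0.996 0.004] w 69.8
```

View pics/p11.png

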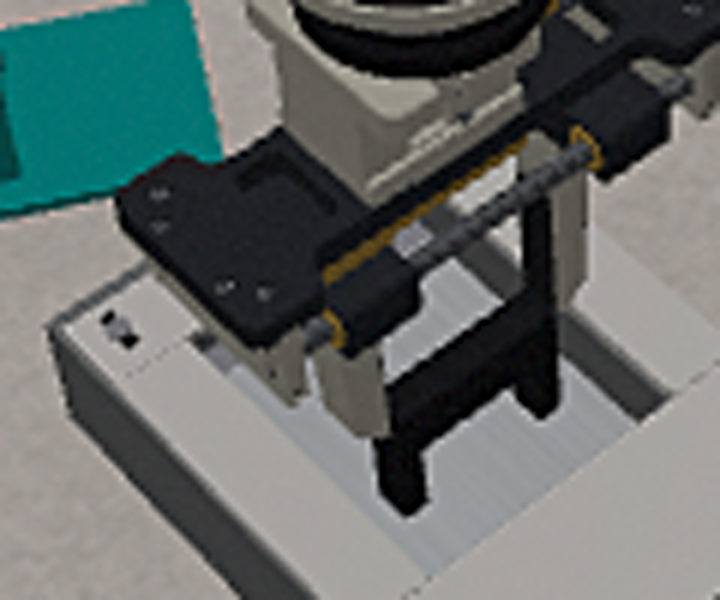

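The plate is nearly level and its near end is below the narrow rail; the ledge strip shows at about scene (178,249). Now slide toward the robot.

```bash
python3 -m jog '[0,-0.001,0,0,0.5, 0,-0.002,0,0,0.5, 0,-0.003,0,0,0.5, 0,-0.003,0,0,0.5]' >/dev/null; python3 -c "
from h import *
rep()"; python3 -m jog '[0,0,0.0007,0,0.5,0,-0.001,0.0007,0,0.5, 0,-0.002,0.0007,0,0.5, 0,-0.003,0.0007,0,0.5,0,-0.003,0.0007,0,0.5]' >/dev/null; python3 -c "
from h import *
rep()"
```

```text
t 13.83 TCP unit [-0.6  3.5 67. ] F unit x,y,z [ 0.5 -0.5 -2.4] M [ 0.086  0.062 -0.045] w 69.8
t 14.25 TCP unit [ 2.5  3.4 66.4] F unit x,y,z [ 1.  -0.7 -1.4] M [0.03  0.081 0.016] w 69.9
```

```bash
python3 -m jog '[0,-0.001,0.0005,0,0.5,0,-0.002,0.001,0,0.5, 0,-0.003,0.001,0,0.5,0,-0.003,0.001,0,0.5]' >/dev/null; python3 -c "
from h import *
rep()"; python3 -m jog '[0,-0.001,0.0005,0,0.5,0,-0.002,0.001,0,0.5, 0,-0.003,0.001,0,0.5,0,-0.003,0.001,0,0.5]' >/dev/null; python3 -c "
from h import *
rep()"
```

```text
t 14.58 TCP unit [ 4.6  3.6 66.3] F unit x,y,z [-4.5  0.   4.8] M [ 0.181 -0.851 -0.008] w 70.1
t 14.92 TCP unit [ 7.   3.7 65.9] F unit x,y,z [-6.9 -0.5  8.8] M [ 0.279 -1.381  0.004] w 70.2
```

It's pressed flat on both ledges, with drag consistent with friction. I'll relax the down force and slide on.

```bash
python3 -m jog '[0,0,-0.001,0,0.5,0,-0.001,-0.001,0,0.5, 0,-0.002,-0.001,0,0.5, 0,-0.003,-0.001,0,0.5,0,-0.004,-0.001,0,0.5,0,-0.004,-0.001,0,0.5]' >/dev/null; python3 -c "
from h import *
rep()"; python3 -m jog '[0,-0.001,0,0,0.5, 0,-0.002,0,0,0.5, 0,-0.002,0,0,0.5]' >/dev/null; python3 -c "
from h import *
rep()"
```

```text
t 15.42 TCP unit [11.9  3.6 66. ] F unit x,y,z [-3.4  0.1  6.5] M [ 0.02  -0.811  0.063] w 69.8
t 15.67 TCP unit [13.9  3.6 65.9] F unit x,y,z [-4.8 -0.7  4.6] M [ 0.033 -0.88   0.074] w 70.0
```

```bash
for i in 1 2 3; do python3 -m jog '[0,-0.0005,0,0,0.5, 0,-0.001,0,0,0.5]' >/dev/null; python3 -c "
from h import *
rep()"; done
```

```text
t 15.83 TCP unit [14.8  3.6 66. ] F unit x,y,z [-5.8  0.1  5.5] M [ 0.052 -1.046  0.02 ] w 69.8
t 16.0 TCP unit [15.5  3.7 66.1] F unit x,y,z [-10.5   0.3   3.7] M [ 0.017 -1.921 -0.106] w 70.0
t 16.17 TCP unit [15.9  3.7 66.4] F unit x,y,z [-13.2  -1.1   4.6] M [ 0.136 -2.418 -0.03 ] w 69.8
```

The force rose to 13 N at x = 15.5–15.9, so the panel has met the end wall, at the predicted place. I'll relax the push slightly and look.

```bash
python3 -m jog '[0,0.0005,0,0,0.5, 0,0.0011,0,0,0.5]' >/dev/null; python3 -c "
from h import *
rep()
cv2.imwrite('pics/sc12.png',capture('scene')[:,:,::-1])
im=cv2.imread('pics/sc12.png')
cv2.imwrite('pics/p12.png',cv2.resize(im[190:290,140:260],None,fx=6,fy=6,interpolation=2))"
```

```text
t 16.33 TCP unit [15.5  3.7 65.9] F unit x,y,z [-5.6  1.7  5.7] M [-0.248 -0.888  0.108] w 69.9
```

View pics/p12.png

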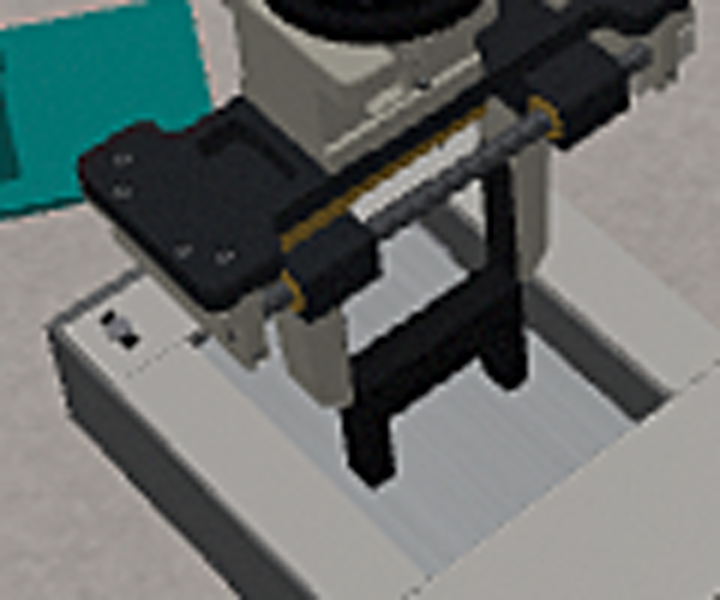

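```bash
python3 -m jog '[0,0,-0.0005,0,0.5, 0,0,-0.0007,0,0.5, 0,0,-0.0007,0,0.9, 0,0,-0.0007,0,0.9, 0,0,-0.0007,0,0.9, 0,0,-0.0007,0,0.9, 0,0,-0.0007,0,0.9]'; python3 -c "
from h import *
rep()"
```

```text
t: 16.97
ee_pos: [0.5407, -0.1791, 0.0658]
eef_rot: [0.69, 0.724, -0.0, -0.0]
wrist_force: [0.4, 0.3, 0.3]
gripper_width: 0.0834
t 16.97 TCP unit [16.5  3.4 65.8] F unit x,y,z [-0.5 -0.3  0.3] M [-0.025 -0.004  0.042] w 83.4
```

Released with zero force. Lift straight up and clear the view.

```bash
python3 -m jog '[0,0,-0.01,0,0.9, 0,0,-0.03,0,0.9, 0,0,-0.06,0,0.9, 0,0,-0.09,0,0.9, 0,0,-0.12,0,0.9, 0,0,-0.13,0,0.9, 0,0,-0.13,0,0.9]' >/dev/null; python3 -m jog '[0.02,0,0,0,0.9, 0.05,0,0,0,0.9, 0.08,0,0,0,0.9, 0.11,0,0,0,0.9, 0.14,0,0,0,0.9, 0.17,0,0,0,0.9, 0.2,0,0,0,0.9, 0.23,0,0,0,0.9, 0.26,0,0,0,0.9, 0.28,0,0,0,0.9]'; python3 -c "
from h import *
rep()
cv2.imwrite('pics/sc13.png',capture('scene')[:,:,::-1]);cv2.imwrite('pics/top13.png',capture('top')[:,:,::-1])
a=cv2.imread('pics/sc13.png')[185:335,135:300];t=cv2.imread('pics/top13.png')[60:215,280:400]
t=cv2.resize(t,None,fx=3.2,fy=3.2,interpolation=2);a=cv2.resize(a,(int(165*496/200*1.0),496),interpolation=2) if 0 else cv2.resize(a,None,fx=2.4,fy=2.4,interpolation=2)
h=max(a.shape[0],t.shape[0]);pad=lambda x:cv2.copyMakeBorder(x,0,h-x.shape[0],0,0,0)
cv2.imwrite('pics/p13.png',np.hstack([pad(a),pad(t)]))"
```

```text
t: 18.38
ee_pos: [0.5265, 0.1027, 0.1945]
eef_rot: [0.689, 0.724, -0.001, -0.001]
wrist_force: [0.4, 0.6, -0.4]
gripper_width: 0.0836
t 18.38 TCP unit [  17.2 -278.8  194.5] F unit x,y,z [-0.4 -0.6 -0.4] M [0.02  0.006 0.031] w 83.6
```

View pics/p13.png

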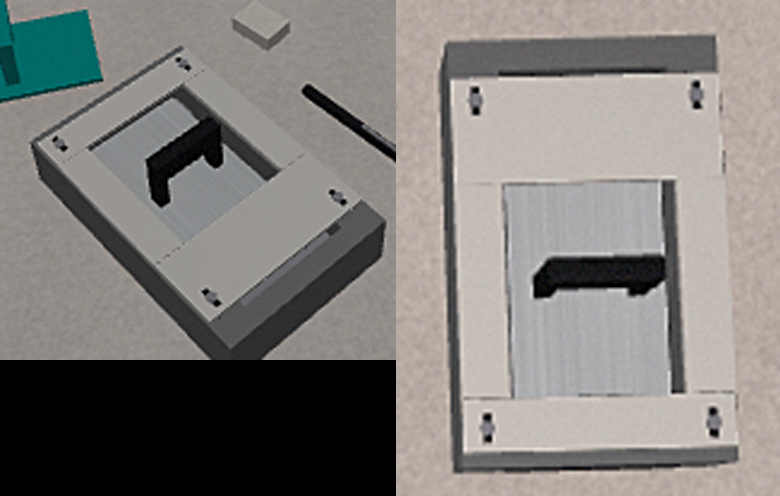

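View pics/top13.png

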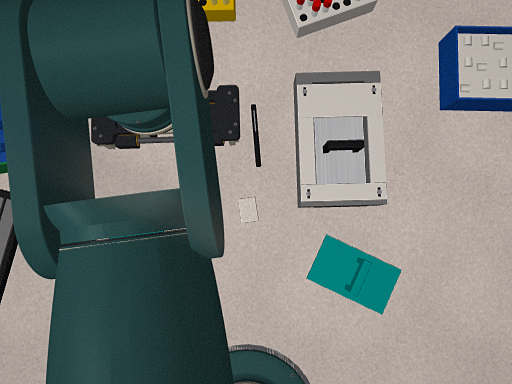

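The panel is in the well under both rails, handle at top (343,146), and nothing else looks moved. Next are numerical checks: frame shift, handle height and position, bystanders.

```bash
python3 - <<'E'
from h import *
np.set_printoptions(precision=2,suppress=True)
t0,t1,s0,s1=[cv2.imread('pics/%s.png'%n) for n in('top0','top13','scene0','sc13')]
f=3.7;o=np.array([285,60]);frm=(np.array([[44,92],[352,84],[378,515],[58,524]])+.5)/f-.5+o
opn=(np.array([[106,211],[305,207],[316,455],[113,460]])+.5)/f-.5+o
for nm,q in(('frame',frm),('open',opn)):
  for i in(0,2):
    e=[edge(t,q[i],q[(i+1)%4],hw=2) for t in(t0,t1)]
    print(nm,i,'x on midline unit mm',[unit(onz('top',[inter(k,(q.mean(0),np.array([.03,1.])))],.061)).round(1)[0].tolist() for k in e])
# frame shift by phase correlation on screw patches
for nm,a,b,(x,y,w) in(('top screws far',t0,t1,(300,82,24)),('top R',t0,t1,(365,80,20)),('scene nearscrew',s0,s1,(150,235,24)),('scene far',s0,s1,(212,300,24)),('pen',t0,t1,(248,100,20)),('block',t0,t1,(238,195,24)),('unit corner',t0,t1,(370,190,22))):
    g=[cv2.cvtColor(k[y:y+w,x:x+w],6).astype(np.float32) for k in(a,b)]
    print(nm,np.round(cv2.phaseCorrelate(*g,cv2.createHanningWindow((w,w),5)),2))
for n,I,(x0,x1,y0,y1) in(('top',t1,(316,370,120,180)),('scene',s1,(190,245,225,285))):
    m=(I[y0:y1,x0:x1].max(2)<50).astype(np.uint8);c=max(cv2.findContours(m,0,2)[0],key=cv2.contourArea)
    print(n,(cv2.approxPolyDP(cv2.convexHull(c),1,True)[:,0]+[x0,y0]).tolist())
a=cv2.resize(t1[132:160,315:375],None,fx=7,fy=7,interpolation=2);b=cv2.resize(s1[228:276,190:235],None,fx=7,fy=7,interpolation=2)
h=max(a.shape[0],b.shape[0]);pad=lambda x:cv2.copyMakeBorder(x,0,h-x.shape[0],0,0,0)
cv2.imwrite('pics/p14.png',np.clip(np.hstack([pad(a),pad(b)]).astype(float)*2.5,0,255).astype('uint8'))
E
```

```text
frame 0 x on midline unit mm [[-115.8, 1.8, 61.0], [-115.8, 1.8, 61.0]]
frame 2 x on midline unit mm [[118.7, -1.9, 61.0], [118.7, -1.9, 61.0]]
open 0 x on midline unit mm [[-48.4, 1.3, 61.0], [-48.8, 1.3, 61.0]]
open 2 x on midline unit mm [[86.3, -0.8, 61.0], [86.4, -0.8, 61.0]]Traceback (most recent call last):
  File "<stdin>", line 13, in <module>
    return _wrapfunc(a, 'round', decimals=decimals, out=out)
    return _wrapit(obj, method, *args, **kwds)
    conv = _array_converter(obj)
ValueError: setting an array element with a sequence. The requested array has an inhomogeneous shape after 1 dimensions. The detected shape was (2,) + inhomogeneous part.
```

Frame shift is below 0.1 mm. Rerunning the rest.

```bash
python3 - <<'E'
from h import *
t0,t1,s0,s1=[cv2.imread('pics/%s.png'%n) for n in('top0','top13','scene0','sc13')]
for nm,a,b,(x,y,w) in(('scene near screw',s0,s1,(150,235,24)),('scene far screw',s0,s1,(212,300,24)),('pen',t0,t1,(248,100,20)),('block',t0,t1,(238,195,24))):
    g=[cv2.cvtColor(k[y:y+w,x:x+w],6).astype(np.float32) for k in(a,b)]
    print(nm,np.round(cv2.phaseCorrelate(*g,cv2.createHanningWindow((w,w),5))[0],2))
a=cv2.resize(t1[132:160,315:375],None,fx=7,fy=7,interpolation=2);b=cv2.resize(s1[228:276,190:235],None,fx=7,fy=7,interpolation=2)
h=max(a.shape[0],b.shape[0]);pad=lambda x:cv2.copyMakeBorder(x,0,h-x.shape[0],0,0,0)
cv2.imwrite('pics/p14.png',np.clip(np.hstack([pad(a),pad(b)]).astype(float)*2.5,0,255).astype('uint8'))
E
```

```text
scene near screw [-0.05 -0.02]
scene far screw [0.02 0.03]
pen [0.06 0.01]
block [0.07 0.04]
```

View pics/p14.png

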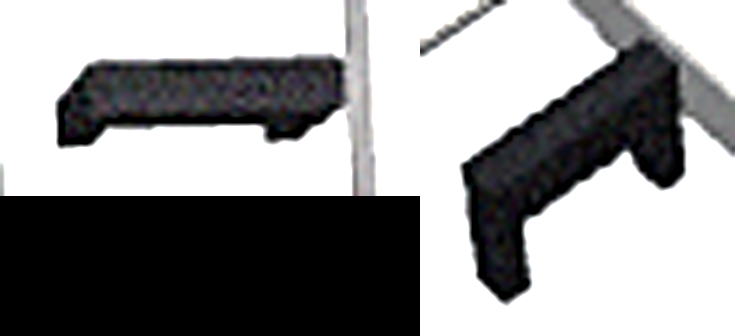

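```bash
python3 - <<'E'
from h import *
P,e=tri([327.4,140.4],[226.7,237.3]);print('bar far corner unit',unit(P).round(1),e)
for z in(.089,.091): 
    Q=unit(onz('top',[[327.4,140.4],[362.9,139.9]],z));print(z,Q.round(1),'centre x',Q[:,0].mean()+8,'y',Q[:,1].mean())
    print('scene near edge',unit(onz('scene',[[221.0,233.3],[196.0,251.2]],z)).round(1))
E
```

```text
bar far corner unit [[  5.7 -31.4  88.3]] 0.0002545230705349344
0.089 [[  5.7 -31.6  89. ]
 [  6.7  36.   89. ]] centre x 14.194752234745657 y 2.2106955972065414
scene near edge [[ 21.3 -29.2  89. ]
 [ 20.   36.8  89. ]]
0.091 [[  6.2 -32.   91. ]
 [  7.1  35.5  91. ]] centre x 14.610383421562187 y 1.7567427757079166
scene near edge [[ 20.  -28.2  91. ]
 [ 18.7  37.6  91. ]]
```

The handle sits at z about 88–91 mm (91 expected when flat). Its centre is at x about 14.6 in the top view (home 15), and its pixels are the same before and after release. The frame, pen and block are unmoved. Handing in.

```bash
python3 -c "
from h import *
rep();print(close_job())"
```

```text
t 18.48 TCP unit [  17.1 -278.9  194.5] F unit x,y,z [ 1.1  0.3 -0.1] M [ 0.022 -0.007  0.045] w 83.7
the job is handed in; nothing more can be done
None
```

The panel is back in the well, flat on the ledges and against the end wall as far as I could check. I handed the job in at 18.5 s, with the gripper open and about 28 cm clear of the panel.

**What I did:**
1. I gripped the handle bar by its two ends so the plate could pivot in the pads.
2. I tilted it on the narrow rail to roughly 10–13° and fed the far end under the deep rail until it touched the stop at about 2 N.
3. I lowered the near end past the narrow rail, with up to 5.6 N along the panel as it came down.
4. I pressed the panel flat and slid it back toward the robot. The force rose sharply at unit x ≈ 15.5 (home is 15), with a 13 N peak at the end wall. I then eased off and let go.

**Last checks:**
- **Frame:** outer edges moved 0.0 mm in the top view; the screws, pen and label block did not shift measurably.
- **Panel:** the handle top is at 88–91 mm, against 91 expected when flat. In the top view its centre is at x ≈ 14.6, and its position is the same before and after release.

**Disagreements and gaps:**
- The scene view puts the handle centre at about x 11–13, from a blurry edge. I trusted the top view and the force at the wall instead.
- The two cameras differ by about 2 mm on the well's centre line.
- Contact with the end wall was judged by force, because the panel's edge is hidden under the rail.

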